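Settle the weighing platter on the kitchen scale

TASK

Put the loose weighing platter back on the kitchen scale: lift it by its grip, feel for the place where its three ball feet settle fully home in the scale's cone, groove and flat, and let go of it. Then press down lightly on top of the grip, with about half a kilo (5 N), to check that it is home, and leave it sitting level on the scale. Never push the platter hard against the scale (stay well below 15 N), and leave the other things on the worktop where they are.

Things in the scene. Friction and masses are not known exactly. Their poses are not given: they have to be found in the camera images.
- platter: loose round steel weighing platter, 124 mm across, about 0.45 kg; starts on the worktop on its feet. Origin: on its centre line, level with the undersides of the feet; z up. Disc 14 to 20 mm above the origin; a flat nose 22 mm wide juts from the rim toward +x, to 72 mm from the centre. Three 10 mm steel ball feet under it at (x, y) = (36, 0), (-26, 30), (-26, -30) mm.
- platter_grip (a point): centre of the top of the platter's upright wooden grip, 66 mm above the platter's origin. The grip is 40 mm long along the platter's x, 16 mm thick along its y, and stands from 20 to 66 mm above the origin.
- scale: fixed kitchen scale, white housing 178 x 152 mm, 40 mm high; origin at its underside, z up, -x is the side with the black display strip and two keys. A steel seat plate, 122 x 116 x 12 mm, lies on it. The platter goes on with its x along the scale's x (nose away from the display). With feet on the plate's upper face the platter's origin is 52 mm above the scale's; fully home 48.6 mm, level.
- scale_middle (a point): point over the housing's middle at the height of the seat plate's upper face (52 mm above the scale's origin). The seat plate (cone and groove in it) is clamped parallel to the housing, but its middle lies anywhere up to 15 mm off this point along the scale's x and up to 15 mm along its y, each way, different each time. This offset is not measured: it must be felt or seen. The plate does not give.
- scale_display (a point): middle of the display strip on the scale's -x side. Seats, from the seat plate's middle (where the platter's origin goes): a conical pit at (36, 0) mm and a V groove along x at y = 30 mm (x -56 to 8), both 10 mm wide at the mouth, walls 55 degrees from level; for y below -15 mm a flat land 3.4 mm lower. Foot (36, 0) goes in the cone, (-26, 30) in the groove, (-26, -30) on the flat.
- garlic: garlic bulb, 53 mm; bystander, origin at its underside
- egg_timer: red and white egg timer, 60 x 60 x 58 mm; bystander, origin at its underside
- lemon: lemon, 83 x 58 x 58 mm; bystander, origin at its underside
- spice1: spice jar with green cap, 46 mm wide, 106 mm high; bystander, origin at its underside
- tin1: low food tin, 75 mm wide, 58 mm high; bystander, origin at its underside

How it is judged:
On the way, in this order (a step that is already met when the one before it is completed fails the run):
1. the platter is lifted clear of the worktop (height (world z) of platter above 0.07 m), for 0.2 s.
2. the platter sits home and level in its three seats, let go (z of platter in the frame of scale between 0.046 and 0.0497 m and angle between platter's own z axis and vertical below 0.02 rad and horizontal distance between platter and scale below 0.026 m and angle between the x axis of platter and the x axis of scale, either way round below 0.06 rad and contact force between each of the arm, the fingers and platter below 0.2 N), for 0.2 s.
3. the platter, home, is pressed down by the robot with more than 3 N (contact force between any of the fingers, the arm and platter above 3 N and z of platter in the frame of scale below 0.0497 m and angle between platter's own z axis and vertical below 0.02 rad), for 0.1 s.
At the end, for the whole second after the job is handed in: The platter rests on the scale with all three feet home: its origin 46 to 49.7 mm above the scale's (home is 48.6), tilted less than 0.02 rad, turned less than 0.06 rad from the scale, within 26 mm of its middle, at rest and released (z of platter in the frame of scale between 0.046 and 0.0497 m and angle between platter's own z axis and vertical below 0.02 rad and horizontal distance between platter and scale below 0.026 m and angle between the x axis of platter and the x axis of scale, either way round below 0.06 rad and linear speed of platter below 0.01 m/s); the robot touches nothing.
It fails at once if the feet bear on the scale with more than 40 N, summed over all contacts (a push of some 15 N wedges that much) (contact force between platter and scale above 40 N).
It fails at once if the robot pushes the scale itself with more than 25 N (contact force between any of the arm, the fingers and scale above 25 N).
It fails at once if a bystander is moved more than 30 mm (distance of any of garlic, egg_timer, lemon, spice1, tin1 from where it was at the start of the episode above 0.03 m).
It also fails if it takes over 72 s, if anything falls off the work surface, if the arm or the gripper's body presses on something with over 40 N, if the wrist force passes 120 N, or if a joint passes its speed limit or range.

ROBOT

A 7-joint arm with a two-finger parallel gripper is mounted at the origin on a cart in front of the work surface, level with it; the furniture and walls round the work are solid. World frame = base frame: x ahead of the robot, y to its left, z up, the work surface at z = 0. Lengths are in m, angles in rad, forces in N, time in s.
With the tool pointing down it reaches from about 0.4 to 0.85 m from the base axis. Payload 6.9 kg.
Tool frame: the origin (TCP) lies midway between the tips of the shut fingers; the grasp point (between the pads) lies pinch_z behind it (pinch_z is the distance from the TCP to the grasp point, in m); z points along the fingers, y is the line along which they close (so a half turn about z gives the same grasp; the last joint's range is limited). The gripper opens to 85 mm and grips with 20 to 120 N. Pads are 22 mm wide; open, the fingers measure 114 mm over their backs; the gripper's body (76 mm by 85 mm) begins 54 mm behind the grasp point. The pads swing forward as they close: fully open they stand 13 mm farther back than shut.
Start: joints at [-1.05, 0.507, -0.238, 1.5, 0.126, 1.149, -0.155], TCP at [0.252, 0.572, 0.231] pointing down, gripper open.
Joint ranges: [-3.08, 3.08], [-0.24, 2.05], [-1.43, 1.35], [0, 2.5], [-1.52, 4.66], [0.17, 1.96], [-2.89, 2.89]. Speed limits (rad/s): [2.39, 2.39, 3.14, 3.14, 3.14, 3.14, 3.14].

INTERFACE

Orientations are given as a unit quaternion [w, x, y, z].
In Python, from station import move_ptp, move_linear, move_joints, gripper_to, hold, ik, read_camera, MotionError, finish_job, boxes_of, cut_out, tip_of, get_clock, get_joint_positions, get_qd, get_effort, get_position, get_tcp_rot, get_force, get_torque, get_finger_gap, get_finger_force, pinch_z gives the robot as it stands. Calls block until the motion is done:
- move_ptp(position, orientation): joint-space move of the TCP to a pose.
- move_linear(position, velocity=0.15, ori=None, threshold=None): straight line of the TCP; ori=None keeps the orientation; velocity is the mean speed in m/s. With threshold (N) it stops when the force on the tool has changed by that much, and returns True; else False.
- move_joints(angles): joint-space move.
- gripper_to(opening, force=None): opening from 0.0 (shut) to 1.0 (fully open); force is the grip in N (None keeps the last); returns when the fingers have stopped.
- hold(seconds).
- ik(position, orientation): joint angles nearest the present ones, or None.
- read_camera(name): name is "scene" or "top"; returns a dict with "frame" (400x640x3 uint8, red, green, blue), "fovy" (degrees; the focal length in pixels is half the picture's height over the tangent of half this angle, whatever the lens; pixels are square), "cx", "cy" (the principal point, pixels), "T" (4x4, takes a point from camera to world coordinates). Camera axes: x right, y down, z forward; pixel columns grow to the right and rows downward; lengths in m; the calibration is good to about 2 mm. A picture is of the moment at which its call begins. There is no depth.
A pose or a line that the arm cannot do raises MotionError and nothing moves.
- finish_job(): hands the job in; it is judged then, once.
Trained networks look in a picture, given as the dict that the camera call returned (one of the last four; its "shot" number tells which), for a name from the list of things; names that differ only in an ending like _2 or _b are one class to them, and where a whole thing is asked for, a point or a joint stands for the part that bears it (a point fixed in the world has none). Each returns a list of dicts, best first, with "conf" (0 to 1); they miss things now and then, are a little off and sometimes report something else, mostly with a low value. They report only what shows in the picture. A call takes as long as a camera call.
- boxes_of(picture, thing): "location" ([row, column] in pixels, amid what is visible of it).
- cut_out(picture, thing): "mask" (400x640 bool, what is visible of it) and "location" ([row, column] in pixels, amid what is visible of it).
- tip_of(picture, thing): "location" ([row, column] in pixels: a listed point, or the origin of a listed thing).
Readings, each from a call of its own:
- get_clock(): time.
- get_joint_positions(): joint angles.
- get_qd(): joint speeds.
- get_effort(): joint torques, N m.
- get_position(): TCP position.
- get_tcp_rot(): TCP orientation.
- get_force(): force on the tool from outside, world axes, zero at the start.
- get_torque(): the same for the moment, N m.
- get_finger_gap(): opening from 0.0 (shut) to 1.0 (fully open).
- get_finger_force(): force on a finger pad.
Only numpy, scipy, OpenCV 4.12 (cv2) and the standard library are available. Lean on these libraries where they do the work, as an engineer would, in place of code of your own. Each camera call takes 0.05 s, during which the arm holds its last target. There are 200 camera calls.

## Working session

There is one attempt and no reset: what is moved stays moved. The work goes in short steps, each a Python script; the robot and the scene stay as the last script left them, time stands still between calls to the robot, and variables do not carry over. Pictures are saved under pics/ and viewed, at most 10 in all, crops included, and the job is handed in when it is done.

```bash
mkdir -p pics; ls; cat > h.py <<'E'
import numpy as np, cv2
from station import *
def ray(p,rc):
    f=200/np.tan(np.radians(p["fovy"])/2); T=np.array(p["T"])
    d=T[:3,:3]@np.array([(rc[1]-p["cx"])/f,(rc[0]-p["cy"])/f,1]); return T[:3,3],d/np.linalg.norm(d)
def at_z(p,rc,z):
    o,d=ray(p,rc); return o+d*(z-o[2])/d[2]
def proj(p,X):
    f=200/np.tan(np.radians(p["fovy"])/2); T=np.array(p["T"])
    c=T[:3,:3].T@(np.array(X)-T[:3,3]); return np.array([p["cy"]+f*c[1]/c[2],p["cx"]+f*c[0]/c[2]])
def save(p,n): cv2.imwrite(f"pics/{n}.png",p["frame"][:,:,::-1])
E
python3 - <<'E'
from h import *
for n in("top","scene"):
    p=read_camera(n); save(p,n+"1"); print(n,p["fovy"],np.round(p["T"],3).tolist())
    for t,z in(("platter",0),("platter_grip",.066),("scale",0),("scale_middle",.052),("scale_display",.04),("garlic",0),("egg_timer",0),("lemon",0),("spice1",0),("tin1",0)):
        r=tip_of(p,t)
        print(t,[(np.round(q["location"]).tolist(),round(q["conf"],2),np.round(at_z(p,q["location"],z)[:2],4).tolist()) for q in r[:2]])
print(get_position(),get_tcp_rot(),get_force(),pinch_z if not callable(pinch_z) else pinch_z(),get_clock())
E
```

```text
pics
top 42.93639722243495 [[0.048, -0.976, 0.211, 0.192], [-0.999, -0.048, 0.007, -0.244], [0.003, -0.212, -0.977, 1.332], [0.0, 0.0, 0.0, 1.0]]
platter [([203.0, 189.0], 0.93, [0.4555, 0.1097])]
platter_grip []
scale [([206.0, 329.0], 0.97, [0.4654, -0.2659])]
scale_middle [([197.0, 327.0], 0.94, [0.4799, -0.2578])]
scale_display [([230.0, 322.0], 0.62, [0.3934, -0.2485])]
garlic [([179.0, 263.0], 0.78, [0.5317, -0.0845])]
egg_timer [([229.0, 260.0], 0.81, [0.3955, -0.0854])]
lemon [([242.0, 392.0], 0.65, [0.3775, -0.4354])]
spice1 []
tin1 [([213.0, 442.0], 0.74, [0.4629, -0.5663])]
scene 44.32349225226476 [[0.846, -0.301, 0.44, -0.144], [-0.533, -0.506, 0.679, -1.149], [0.018, -0.808, -0.588, 0.858], [0.0, 0.0, 0.0, 1.0]]
platter [([164.0, 261.0], 0.75, [0.4479, 0.0976])]
platter_grip [([144.0, 259.0], 0.61, [0.4519, 0.1106])]
scale [([222.0, 327.0], 0.55, [0.466, -0.271])]
scale_middle [([206.0, 329.0], 0.98, [0.471, -0.267])]
scale_display [([214.0, 302.0], 0.74, [0.398, -0.2494]), ([270.0, 339.0], 0.4, [0.3625, -0.4783])]
garlic [([182.0, 308.0], 0.68, [0.5237, -0.075])]
egg_timer [([196.0, 270.0], 0.54, [0.388, -0.0815]), ([141.0, 259.0], 0.31, [0.5093, 0.234])]
lemon [([271.0, 339.0], 0.62, [0.3856, -0.4461]), ([289.0, 386.0], 0.61, [0.4462, -0.555])]
spice1 [([257.0, 358.0], 0.89, [0.4549, -0.4314]), ([164.0, 258.0], 0.48, [0.4383, 0.1011])]
tin1 [([286.0, 387.0], 0.91, [0.454, -0.5479]), ([139.0, 256.0], 0.55, [0.5079, 0.2515])]
[0.25187723 0.5719728  0.23126111] [-7.70968965e-06  2.05906594e-01  9.78571650e-01 -3.30830438e-05] [-0.29470554 -0.50976574  0.84588238] 0.0187 1.1
```

```bash
python3 - <<'E'
import cv2
a=cv2.imread("pics/top1.png"); 
l=cv2.resize(a[150:260,140:240],None,fx=4,fy=4,interpolation=cv2.INTER_CUBIC); r=cv2.resize(a[150:260,280:380],None,fx=4,fy=4,interpolation=cv2.INTER_CUBIC)
cv2.imwrite("pics/c1.png",cv2.hconcat([l,r]))
E
```

```text
(no output)
```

View pics/c1.png

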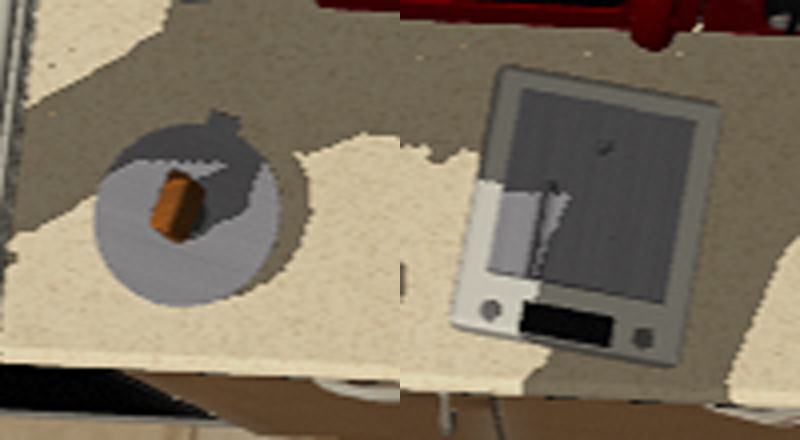

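View pics/scene1.png

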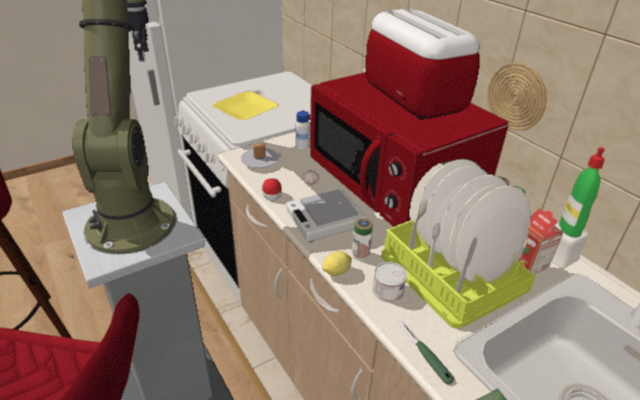

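```bash
python3 - <<'E'
from h import *
p=read_camera("top")
L=lambda x,y,z: at_z(p,((150+y/4)-.5+.125,(140+x/4)-.5+.125),z)
R=lambda x,y,z: at_z(p,((150+y/4)-.375,(280+(x-400)/4)-.375),z)
H=[R(*c,.04) for c in((508,66),(720,102),(678,366),(452,325))]
P=[R(*c,.052) for c in((525,88),(698,122),(664,304),(487,272))]
for n,Q in(("house",H),("plate",P)):
    Q=np.array(Q); c=Q.mean(0); dx=Q[0]+Q[1]-Q[2]-Q[3]; dy=Q[0]+Q[3]-Q[1]-Q[2]
    print(n,c[:2].round(4),np.arctan2(dx[1],dx[0]),np.arctan2(-dy[0],dy[1]),np.linalg.norm(dx)/2,np.linalg.norm(dy)/2)
print("cone",R(605,148,.052),"groove",R(553,186,.052),R(539,275,.052))
print("nose",L(224,117,.02),"disc",L(187,215,.02))
g0,g1=L(176,175,.066),L(178,238,.066); print("grip",g0,g1)
m=cut_out(p,"platter")[0]; mm=m["mask"].astype(np.uint8)
c,_=cv2.findContours(mm,0,1); c=max(c,key=cv2.contourArea)[:,0]
w=np.array([at_z(p,(b,a),.02)[:2] for a,b in c])
ctr=w.mean(0)
for _ in range(30):
    d=w-ctr; r=np.linalg.norm(d,axis=1); k=np.abs(r-.062)<.006
    u=d[k]/r[k,None]; ctr=ctr+np.linalg.lstsq(u,(r[k]-.062),rcond=None)[0]
d=w-ctr;r=np.linalg.norm(d,axis=1); far=d[r>.068]; print("ctr",ctr,k.sum(),len(w),far.mean(0) if len(far) else 0, np.arctan2(*far.mean(0)[::-1]) if len(far) else 0)
# wood pixels
hsv=cv2.cvtColor(p["frame"],cv2.COLOR_RGB2HSV); wood=(hsv[...,1]>120)&(hsv[...,0]<25); wood[:190]=0; wood[:,:160]=0; wood[215:]=0;wood[:,200:]=0
wood=((hsv[...,1]>120)&(mm>0)); ys,xs=np.nonzero(wood); print(len(xs),ys.min(),ys.max(),xs.min(),xs.max(), cv2.minAreaRect(np.c_[xs,ys].astype(np.float32)))
E
```

```text
house [ 0.466 -0.259] -0.13700518551992116 -0.12894507572989683 0.1765205580174143 0.1442825342606567
plate [ 0.475  -0.2609] -0.14568370977130568 -0.14226570594283988 0.12306063413641045 0.11473821399409327
cone [ 0.50686992 -0.26692783  0.052     ] groove [ 0.48002809 -0.23450291  0.052     ] [ 0.42137221 -0.22837215  0.052     ]
nose [0.51837148 0.09302951 0.02      ] disc [0.45078437 0.11075745 0.02      ]
grip [0.46733936 0.10798806 0.066     ] [0.4265795  0.10246812 0.066     ]
ctr [0.45138123 0.1124967 ] 128 134 [ 0.06754517 -0.01907716] -0.2752657484199941
151 193 210 178 190 ((184.10003662109375, 201.30003356933594), (10.28591251373291, 15.652474403381348), 26.56505012512207)
```

```bash
cat >> h.py <<'E'
def down(y): y+=np.pi; return [0,float(np.cos(y/2)),float(np.sin(y/2)),0]
E
python3 - <<'E'
from h import *
c=[.451,.1115]; q=down(-.27)
move_ptp([*c,.16],q); print(get_clock(),get_joint_positions())
p=read_camera("top");save(p,"pre")
print(move_linear([*c,.029],.1,threshold=6),get_position(),get_force())
gripper_to(.5); gripper_to(0.0,force=40); hold(.3)
print(get_clock(),get_position(),get_tcp_rot(),get_force(),get_finger_gap(),get_finger_force())
p=read_camera("scene");save(p,"grasp")
cv2.imwrite("pics/c2.png",cv2.resize(p["frame"][90:200,190:330,::-1],None,fx=5,fy=5,interpolation=cv2.INTER_CUBIC))
E
```

```text
3.0417 [-0.20922205  0.34170281 -0.11764156  2.0110348   0.05466605  0.79115133
  0.94365968]
False [0.45130354 0.1115932  0.02942557] [-0.38078139 -0.88954015 -0.45996431]
5.6917 [0.45084537 0.11120287 0.02899481] [-1.40024077e-04  1.34763325e-01  9.90877787e-01 -1.93978966e-04] [-1.42858496 -2.1162169   2.30626486] 0.18131241777071336 43.33354353904724
```

View pics/c2.png

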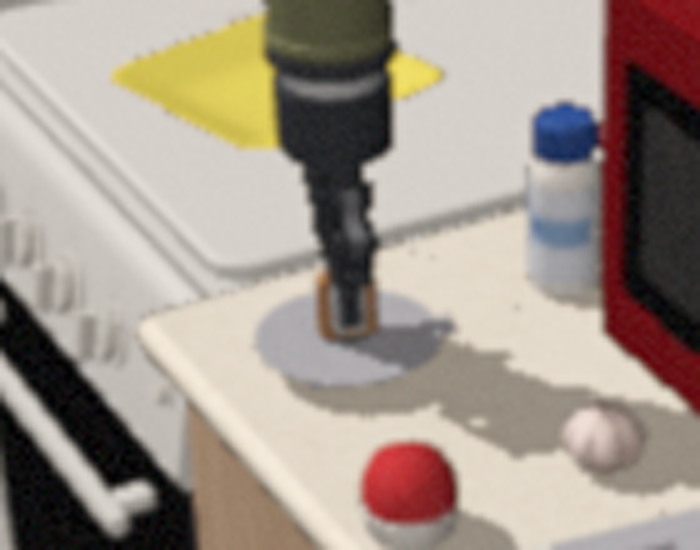

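```bash
python3 - <<'E'
from h import *
q=down(-.14); c=[.473,-.2615]
move_linear([.451,.1115,.15],.1); hold(.2); print(get_force())
move_ptp([*c,.15],q); print(get_position())
move_linear([*c,.095],.08); hold(.4); f0=np.array(get_force());print(f0,get_torque(),get_position(),get_tcp_rot(),get_clock())
p=read_camera("top");save(p,"over"); p2=read_camera("scene"); save(p2,"over2")
print(move_linear([*c,.0776],.012,threshold=3)); print(get_position()); hold(.2); print(get_position(),np.array(get_force())-f0,get_torque(),get_clock())
p=cv2.resize(p["frame"][150:260,280:380,::-1],None,fx=4,fy=4,interpolation=cv2.INTER_CUBIC);p2=cv2.resize(p2["frame"][160:270,270:370,::-1],None,fx=4,fy=4,interpolation=cv2.INTER_CUBIC)
cv2.imwrite("pics/c3.png",cv2.hconcat([p,p2]))
E
```

```text
[ 0.66575615  0.03913579 -3.04492576]
[ 0.47363053 -0.25978835  0.14993313]
[ 0.55463612  0.13949619 -3.59867384] [ 0.01260593 -0.03206217 -0.04050879] [ 0.47306612 -0.26155974  0.09521586] [ 1.76158433e-04  6.99657025e-02  9.97549380e-01 -6.73605139e-05] 9.9333
True
[ 0.47300725 -0.26146212  0.08004221]
[ 0.47295495 -0.26144402  0.07995671] [-0.10978849 -0.07998138  9.5229193 ] [-0.07117755 -0.26274624 -0.01767421] 11.35
```

View pics/c3.png

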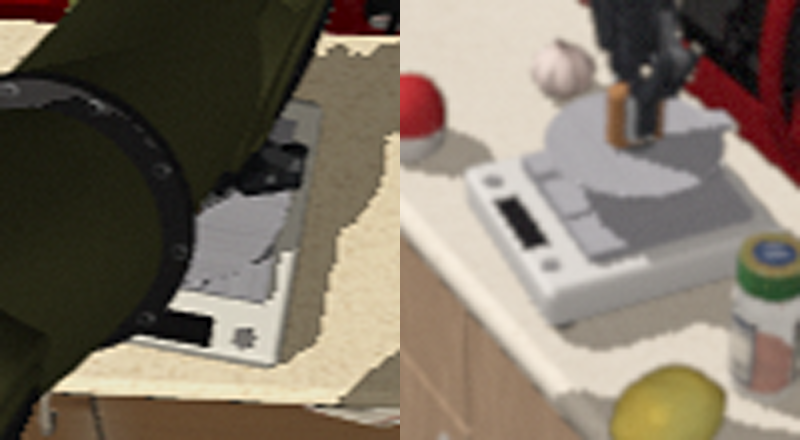

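```bash
python3 - <<'E'
from h import *
p=read_camera("scene")
def ov(im,c,y,z0,r0,c0,k,col,kind):
    R=np.array([[np.cos(y),-np.sin(y)],[np.sin(y),np.cos(y)]])
    out=[]
    if kind=="pl":
        t=np.linspace(.25,2*np.pi-.25,60); pts=[(.062*np.cos(a),.062*np.sin(a)) for a in t]; pts=[(.072,.011)]+pts+[(.072,-.011)]; Z=[.02]*len(pts); sets=[(pts,.02),([(.02,.008),(-.02,.008),(-.02,-.008),(.02,-.008)],.066)]
    else: sets=[([(.061,.058),(-.061,.058),(-.061,-.058),(.061,-.058)],0),([(.036+.005*np.cos(a),.005*np.sin(a)) for a in np.linspace(0,6.28,20)],0),([(-.056,.025),(.008,.025),(.008,.035),(-.056,.035)],0)]
    for pts,z in sets:
        w=np.array(pts)@R.T+c
        px=np.array([proj(p,[*a,z+z0])[::-1] for a in w]); px=(px-[c0,r0]+.5)*k
        cv2.polylines(im,[np.int32(px*8)],True,col,1,cv2.LINE_AA,3)
k=7
a=cv2.imread("pics/scene1.png")[175:250,280:365]; a=cv2.resize(a,None,fx=k,fy=k,interpolation=cv2.INTER_CUBIC)
a0=a.copy(); ov(a,[.473,-.2615],-.14,.052,175,280,k,(0,0,255),"s")
b=cv2.imread("pics/over2.png")[175:240,295:360]; b=cv2.imread("pics/over2.png")[165:225,295:360]
b=cv2.resize(b,None,fx=k,fy=k,interpolation=cv2.INTER_CUBIC); ov(b,[.473,-.2615],-.14,.095-.029,165,295,k,(0,0,255),"pl")
cv2.imwrite("pics/a0.png",a);cv2.imwrite("pics/b0.png",b)
T=read_camera("top")
t=cv2.imread("pics/top1.png")[165:240,285:370]; t=cv2.resize(t,None,fx=k,fy=k,interpolation=cv2.INTER_CUBIC)
p=T; ov(t,[.473,-.2615],-.14,.052,165,285,k,(0,0,255),"s")
f=min(400/a.shape[1],1); 
o=np.zeros((525,800,3),np.uint8)
A=cv2.resize(a,(400,353));Tt=cv2.resize(t,(400,353))
cv2.imwrite("pics/ab.png",cv2.resize(cv2.hconcat([a,t]),(800,353),interpolation=cv2.INTER_AREA))
E
```

```text
(no output)
```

View pics/ab.png

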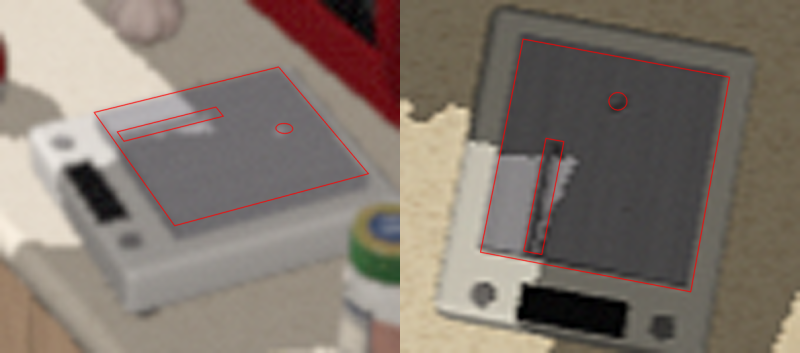

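View pics/b0.png

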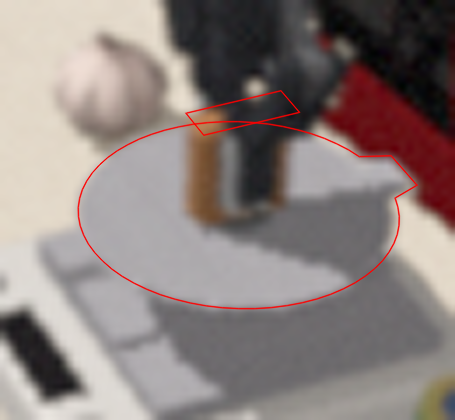

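```bash
cat >> h.py <<'E'
YAW=-.14
def w(dx,dy,c=(.473,-.2615)):
    s,k=np.sin(YAW),np.cos(YAW); return [c[0]+k*dx-s*dy,c[1]+s*dx+k*dy]
def toS(v):
    s,k=np.sin(YAW),np.cos(YAW); return np.array([k*v[0]+s*v[1],-s*v[0]+k*v[1],v[2]])
def probe(dx,dy,zup=.0845,zlow=.0772,th=2):
    x=w(dx,dy); z=get_position()[2]
    if z<zup-.0005: g=get_position(); move_linear([g[0],g[1],zup],.03)
    move_linear([*x,zup],.03); hold(.3); f0=np.array(get_force()); t0=np.array(get_torque())
    r=move_linear([*x,zlow],.006,threshold=th); hold(.1)
    f=toS(np.array(get_force())-f0); t=toS(np.array(get_torque())-t0); g=get_position()
    e=toS(np.array([*(g[:2]-np.array(x)),0]))[:2]*1e3
    print("probe",dx*1e3,dy*1e3,r,"z",round(g[2]*1e3-29,2),"F",f.round(2),"T",t.round(3),"e",e.round(2),"t",round(get_clock(),1))
    return g,f,t
E
python3 - <<'E'
from h import *
g=get_position(); move_linear([g[0],g[1],.0845],.02)
for d in (-.003,-.006,.003): 
    g,f,t=probe(d,0)
    if g[2]<.0785: break
E
```

```text
probe -3.0 0.0 True z 50.68 F [ 1.12 -2.05  8.62] T [-0.252 -0.279 -0.078] e [-0.07 -0.17] t 13.3
probe -6.0 0.0 True z 51.34 F [ 1.53 -0.93  7.7 ] T [-0.071 -0.424  0.059] e [-0.12  0.08] t 15.0
probe 3.0 0.0 True z 51.89 F [-0.13 -0.44  8.06] T [-0.119 -0.244 -0.047] e [-0.18 -0.  ] t 16.8
```

```bash
python3 - <<'E'
from h import *
for d in ((-.002,-.003),(-.002,-.005)): 
    g,f,t=probe(*d,th=1.5)
    if g[2]<.0785: break
E
```

```text
probe -2.0 -3.0 True z 49.14 F [-0.08  1.47  4.05] T [ 0.166 -0.244  0.093] e [-0.62  0.53] t 18.8
```

```bash
python3 - <<'E'
from h import *
probe(-.0026,-.0025,th=1.5)
p=read_camera("scene"); cv2.imwrite("pics/c4.png",cv2.resize(p["frame"][160:240,280:370,::-1],None,fx=7,fy=7,interpolation=cv2.INTER_CUBIC))
E
```

```text
probe -2.6 -2.5 True z 48.95 F [ 0.61 -1.09  8.39] T [ 0.008 -0.43  -0.066] e [0.02 0.09] t 20.7
```

View pics/c4.png

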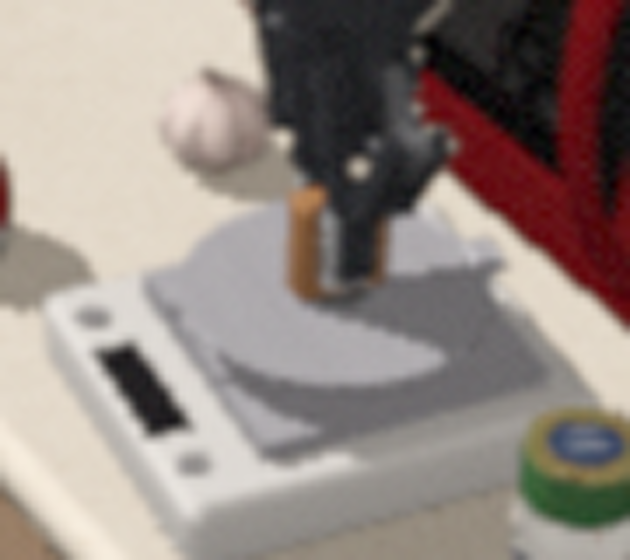

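```bash
python3 - <<'E'
from h import *
g=get_position(); x=w(-.0025,-.0026); move_linear([*x,g[2]+.0002],.01); hold(.2); print(get_force())
gripper_to(.5); hold(.4); print(get_clock(),get_force(),get_finger_gap(),get_finger_force(),get_position())
g=get_position(); print(move_linear([g[0],g[1],.145],.08,threshold=6)); hold(.2); print(get_clock(),get_force())
p=read_camera("scene"); save(p,"rel"); a=cv2.resize(p["frame"][160:240,280:370,::-1],None,fx=7,fy=7,interpolation=cv2.INTER_CUBIC);cv2.imwrite("pics/c5.png",a)
E
```

```text
[-0.40005525  0.12613539  3.21901197]
22.0667 [ 0.23366293  0.08206137 -0.11673162] 0.49981889914751704 0.0 [ 0.4701379 -0.2637223  0.0781251]
False
23.25 [ 0.30231572  0.0639557  -0.08024112]
```

View pics/c5.png

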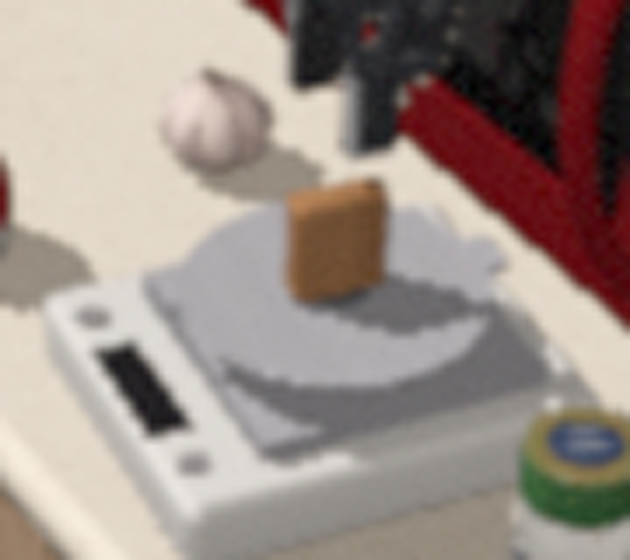

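```bash
python3 - <<'E'
from h import *
gripper_to(0.0); x=[.4702,-.2637]; move_linear([*x,.118],.05); hold(.4); f0=np.array(get_force()); print(get_finger_gap(),get_position())
r=move_linear([*x,.1125],.004,threshold=2.5); z=get_position()[2]; F=[]
for _ in range(5): hold(.1); F.append(round(get_force()[2]-f0[2],2))
print(r,z,get_position(),F,get_clock())
E
```

```text
-0.004024809157936716 [ 0.47025611 -0.26374104  0.11815535]
True 0.11441520347577391 [ 0.47018004 -0.26368476  0.11440633] [np.float64(5.3), np.float64(4.41), np.float64(5.02), np.float64(6.09), np.float64(5.27)] 26.275
```

```bash
python3 - <<'E'
from h import *
move_linear([.4702,-.2637,.2],.06); hold(1); p=read_camera("scene"); a=read_camera
print(np.abs(p["frame"][160:240,280:370].astype(int)-cv2.imread("pics/rel.png")[160:240,280:370,::-1]).mean(), get_force(), get_clock())
cv2.imwrite("pics/c6.png",cv2.resize(p["frame"][160:240,280:370,::-1],None,fx=7,fy=7,interpolation=cv2.INTER_CUBIC))
E
```

```text
4.488287037037037 [0.22219966 0.88919659 0.79052242] 28.9083
```

View pics/c6.png

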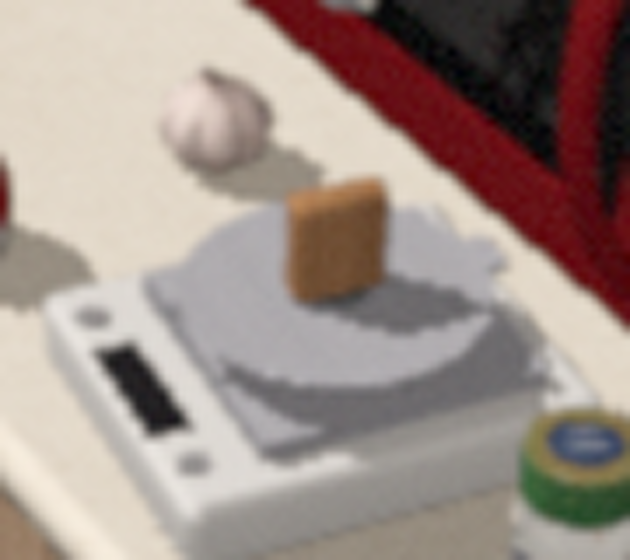

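The platter has not moved since I let go of it: the grip still spans columns 285–385 and rows 180–300. It sits level on the scale with the arm clear, so I'm handing in.

```bash
python3 -c "
from station import *
print(finish_job())"
```

```text
the job is handed in; nothing more can be done
None
```

The platter is back on the scale, let go, and the job was handed in at about 29 s: a 4–6 N press on the grip met its top at 114.4 mm (home is 114.6 mm), and the platter looked level in the last picture; the verdict was not shown to me.

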